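Slide the carrier plate over the slab's edge and lay it on the stand

ROBOT

A 6-joint arm with a two-finger parallel gripper is mounted at the origin on a cart in front of the work surface, level with it; the furniture and walls round the work are solid. World frame = base frame: x ahead of the robot, y to its left, z up, the work surface at z = 0. Lengths are in m, angles in rad, forces in N, time in s.
With the tool pointing down it reaches from about 0.325 to 0.9 m from the base axis. Payload 3.5 kg.
Tool frame: the origin (TCP) lies at the very end of the fingers, on their centre line; the grasp point (between the pads) lies 19 mm behind it; z points along the fingers, y is the line along which they close (so a half turn about z gives the same grasp; the last joint's range is limited). The gripper opens to 85 mm and grips with 20 to 120 N. Pads are 22 mm wide; open, the fingers measure 114 mm over their backs; the gripper's body (76 mm by 85 mm) begins 54 mm behind the grasp point. The pads swing forward as they close: fully open they stand 13 mm farther back than shut.
Start: joints at [-1.364, 0.276, -0.026, 1.268, 0, 1.467], TCP at [0.191, -0.595, 0.199] pointing down, gripper open.
Joint ranges: [-3.12, 3.12], [-0.85, 1.88], [-1.08, 1.24], [-1.95, 2.15], [-1.57, 1.53], [-3.14, 3.14]. Speed limits (rad/s): [2.57, 2.57, 3.14, 3.14, 3.14, 3.14].

INTERFACE

Orientations are given as a 3x3 rotation matrix whose columns are the frame's x, y, z axes.
In Python, from workcell import arm gives the robot as it stands. The module is installed in compiled form; this text tells all that it offers.
- The arm moves only by the tool step_arm, never from a script. Its argument "plan" is a list of rows, each a list of 5 numbers: the shift along the tool's x, y, z in cm, then the turn about the tool's z in degrees, then the finger opening in cm, from 0 to 8.54. A call has 1 to 12 rows; each row is the pose to reach, as a shift and turn from the pose commanded when the call began, along the tool's axes at that moment; what a row does not reach only later rows make up. A row lasts 1/8 s, in which the tool goes at most 62.5 mm and 10.7 degrees, less where a joint would pass 70% of its speed; a pose out of reach is approached as far as the arm can. A call with a gripper value outside its range is refused whole. The fingers move at their own pace and stop on an object; "squeeze" is the grip in N (left out, the last holds). Time passes only in rows, so rows that repeat a pose let the fingers close. It gives the time, the measured TCP pose, the force, the opening and the grip force at its end, in the units of the state.
- arm.observe(): the state, without advancing time (a new reading comes with each control period).
- arm.capture(name): name is "scene" or "top" or "wrist"; returns the picture (384x512x3 uint8, red, green, blue); there is no depth.
- arm.camera_info(name): a dict with "fx", "fy", "cx", "cy" (pixels), "origin" and "attitude" of the camera in the world. Camera axes: x right, y down, z forward; pixel columns grow to the right and rows downward; lengths in m; the calibration is good to about 2 mm. A picture is of the moment at which its call begins: read the wrist's pose just before it. camera_info takes no time and is no camera call; for the wrist camera it gives the pose at the moment of the call.
- arm.sign_off(): hands the job in; it is judged then, once.
The state is a dict: "time_s": time; "joint_pos": joint angles; "joint_vel": joint speeds; "joint_efforts": joint torques, N m; "tool_pos": TCP position; "eef_rot": TCP orientation; "wrist_force": force on the tool from outside, world axes, zero at the start; "ft_torque": the same for the moment, N m; "gripper_width": opening from 0.0 (shut) to 1.0 (fully open); "finger_force": force on a finger pad.
Only numpy, scipy, OpenCV 4.12 (cv2) and the standard library are available. Lean on these libraries where they do the work, as an engineer would, in place of code of your own. Each camera call takes 0.05 s, during which the arm holds its last target. There are 200 camera calls.

TASK

The thin blue carrier plate lies too flat on the stone slab to be picked up: slide it over the slab until about a third of its length sticks out past the slab's edge, grip it across that overhanging end and lift it off. Then lay it flat on the narrow head of the small stand, centred and lengthwise along the head, and let go of it. Never let it fall, do not pick it up from the middle of the slab, and leave all the other things where they stand.

Things in the scene. Friction and masses are not known exactly. Their poses are not given: they have to be found in the camera images.
- carrier_plate: loose thin blue plate, 150 (own x) x 60 (own y) x 3 mm (own z), about 80 g, three flush metal rings on it; origin at the centre of its underside. Its slick underside slides easily on the stone (friction about 0.12): fingertips pressing on its top with 10 to 15 N drag it along, and two tips set well apart along its length turn it too
- plate_end_a (a point): middle of the plate's short edge at its +x end, 75 mm from the origin, half-way up the thickness
- plate_end_b (a point): middle of the plate's short edge at its -x end, 75 mm from the origin, half-way up the thickness
- stone_slab: fixed polished stone slab, 250 (own x, away from the robot) x 280 (own y, to the left) mm, top 50 mm above the bench (8 mm rubber feet under 42 mm of stone); its edges are straight and plain; origin at the centre of its underside
- slab_top (a point): centre of the slab's flat top face; axes as the slab's, z up; edges of the top at x = +-125 mm and y = +-140 mm
- plate_stand: small fixed stand on the bench: foot 80 x 60 x 8 mm, a 24 mm column, and a level flat head 120 (own x) x 36 (own y) x 12 mm whose top is 70 mm above the bench; narrower than the plate, so fingers can pass down on both sides of it; origin at the centre of its underside
- stand_top (a point): centre of the top face of the stand's head; x along the head, z up
- filter_tin: round white tin with a teal lid, 57 mm diameter, 23 mm high, loose on the slab; origin at the centre of its underside; leave alone
- tape: roll of tape lying flat, 78 mm diameter, 19 mm high, loose on the slab; origin at the centre of its underside; leave alone
- screw_jar: small clear jar with a black screw lid, 44 mm diameter, 46 mm high, loose on the slab; origin at the centre of its underside; leave alone
- small_box: small cream box with a closed lid, 34 x 46 mm, 25 mm high, loose on the slab; origin at the centre of its underside; leave alone
- glass_beaker: glass beaker, 53 mm diameter, 70 mm high, loose on the bench left of the slab; origin at the centre of its underside; leave alone
- column_oven: tall fixed instrument (oven) behind and to the left of the stand, about 264 mm wide (own y), 420 mm deep (own x, knob on the front included) and 418 mm high: the gripper's body must keep clear of it; origin at about the centre of its underside
- vial_block: blue block with vials, 60 x 100 x 36 mm, loose on the bench in front of the tall oven; origin at the centre of its underside; leave alone
- conical_flask: conical glass flask, 64 mm diameter, 104 mm high, loose on the bench in front of the tall oven; origin at the centre of its underside; leave alone

How it is judged:
By the outcome, as a careful person would: the job done as asked, in the order asked, and still so for the second after the job is handed in, with the robot touching nothing.
It also fails if it takes over 72 s, if anything falls off the work surface, if the arm or the gripper's body presses on something with over 40 N, if the wrist force passes 120 N, or if a joint passes its speed limit or range.

## Working session

There is one attempt and no reset: what is moved stays moved. The work goes in short steps, Python scripts to look and compute and a tool call to move; the robot and the scene stay as the last step left them, time stands still between calls to the robot, and variables do not carry over. Pictures are saved under pics/ and viewed, at most 10 in all, crops included, and the job is handed in when it is done.

Besides the shell and the picture viewer there is one more tool, called after "Emit:" by a JSON object that holds its "fn" and its "kwargs". step_arm: Moves the arm, as the interface text tells. Its arguments: {"type":"object","properties":{"plan":{"type":"array"},"squeeze":{"type":"number"}},"required":["plan"]}

```bash
mkdir -p pics; cat > h.py <<'E'
import numpy as np, cv2
from workcell import arm
def grab(n,f=None):
    ci=arm.camera_info(n); im=arm.capture(n)
    if f: cv2.imwrite('pics/'+f,cv2.cvtColor(np.asarray(im),cv2.COLOR_RGB2BGR))
    return ci,np.asarray(im)
def ray(ci,u,v):
    d=np.array([(u-ci['cx'])/ci['fx'],(v-ci['cy'])/ci['fy'],1.]); d=np.asarray(ci['attitude'])@d
    return np.asarray(ci['origin'],float),d/np.linalg.norm(d)
def onz(ci,u,v,z):
    o,d=ray(ci,u,v); return o+d*(z-o[2])/d[2]
def cross(c1,p1,c2,p2):
    o1,d1=ray(c1,*p1);o2,d2=ray(c2,*p2)
    t=np.linalg.lstsq(np.c_[d1,-d2],o2-o1,rcond=None)[0]
    a,b=o1+t[0]*d1,o2+t[1]*d2
    return (a+b)/2,np.linalg.norm(a-b)
E
python3 - <<'E'
from h import *
np.set_printoptions(precision=4,suppress=True)
s=arm.observe();print(s)
ims=[]
for n in('scene','top','wrist'):
    ci,im=grab(n,n+'0.png');print(n,ci);ims.append(im)
cv2.imwrite('pics/st.png',cv2.cvtColor(cv2.resize(np.vstack(ims[:2]),None,fx=1,fy=1),cv2.COLOR_RGB2BGR))
E
```

```text
{'time_s': 0.0, 'joint_pos': array([-1.3644,  0.2772, -0.0278,  1.268 , -0.    ,  1.4674]), 'joint_vel': array([ 0.0003, -0.    ,  0.0002, -0.0007, -0.0004, -0.0002]), 'joint_efforts': array([  0.0018, -44.5507,  29.5201,   0.0163,   0.0001,  -0.    ]), 'tool_pos': array([ 0.1903, -0.5944,  0.1978]), 'eef_rot': array([[ 0.9524,  0.3049, -0.0005],
       [ 0.3049, -0.9524,  0.0022],
       [ 0.0002, -0.0022, -1.    ]]), 'wrist_force': array([ 0.473 , -0.1574,  0.518 ]), 'ft_torque': array([-0.0278,  0.0061,  0.0075]), 'finger_force': 0.0, 'gripper_width': 0.999658564540698}
scene {'fx': 388.1863553207484, 'fy': 388.1863553207484, 'cx': 252.81216397300454, 'cy': 195.58920831928054, 'origin': array([-0.249 ,  0.4279,  0.8841]), 'attitude': array([[-0.5722, -0.5162,  0.6373],
       [-0.82  ,  0.3469, -0.4552],
       [ 0.0139, -0.7831, -0.6218]])}
top {'fx': 358.2375117414609, 'fy': 358.2375117414609, 'cx': 252.66379362414924, 'cy': 196.22957937785966, 'origin': array([ 0.3855, -0.1518,  0.9924]), 'attitude': array([[-0.1869, -0.9591,  0.2124],
       [-0.9824,  0.1827, -0.0396],
       [-0.0008, -0.216 , -0.9764]])}
wrist {'fx': 329.95034114181226, 'fy': 329.95034114181226, 'cx': 252.04228650367526, 'cy': 192.35873149316643, 'origin': array([ 0.2619, -0.5724,  0.3734]), 'attitude': array([[ 0.306 , -0.9107, -0.2775],
       [-0.952 , -0.2932, -0.0877],
       [-0.0015,  0.291 , -0.9567]])}
```

View pics/top0.png

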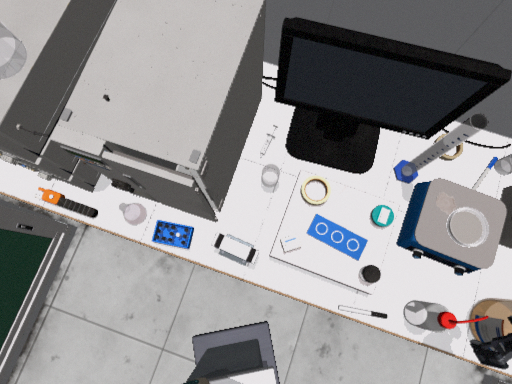

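View pics/scene0.png

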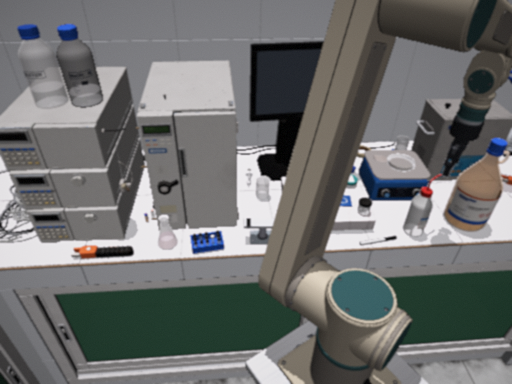

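The top view shows the slab around (335,232), the blue plate at (337,237), tin (383,216), tape (315,190), jar (371,274), box (290,243), stand (236,249) and the oven's corner at (216,213). In the scene view the arm hides most of the slab. I'll crop and zoom the top view and measure.

```bash
python3 - <<'E'
from h import *
np.set_printoptions(precision=4,suppress=True)
ci=arm.camera_info('top'); im=cv2.imread('pics/top0.png')
c=cv2.resize(im[160:310,205:405],None,fx=4,fy=4,interpolation=cv2.INTER_CUBIC);cv2.imwrite('pics/c1.png',c)
hsv=cv2.cvtColor(im,cv2.COLOR_BGR2HSV)
m=cv2.inRange(hsv,(100,120,80),(125,255,255));m[:, :280]=0;m[:,390:]=0;m[:205]=0;m[265:]=0
m=cv2.morphologyEx(m,cv2.MORPH_CLOSE,np.ones((5,5)))
k=max(cv2.findContours(m,0,2)[0],key=cv2.contourArea);hull=cv2.convexHull(k)
P=np.array([onz(ci,*p[0],.053)[:2] for p in hull]).astype(np.float32)
r=cv2.minAreaRect(P*1000);print('plate',r);print(cv2.boxPoints(r)/1000)
for n,p in dict(slabA=(302,172),slabB=(393,203),slabC=(363,290),slabD=(272,258)).items(): print(n,onz(ci,*p,.05))
for n,p,z in (('tape',(315,190),.06),('tin',(383,216),.073),('jar',(371,274),.096),('box',(290,243),.075),('stand',(236,249),.07)):print(n,onz(ci,*p,z))
E
```

```text
plate ((442.642822265625, -385.8336486816406), (147.69871520996094, 58.48750305175781), 51.01543045043945)
[[ 0.3735 -0.4248]
 [ 0.4189 -0.4616]
 [ 0.5118 -0.3468]
 [ 0.4664 -0.31  ]]
slabA [ 0.6319 -0.3352  0.05  ]
slabB [ 0.5018 -0.5562  0.05  ]
slabC [ 0.2977 -0.4202  0.05  ]
slabD [ 0.4198 -0.2085  0.05  ]
tape [ 0.5739 -0.3566  0.06  ]
tin [ 0.4705 -0.5115  0.073 ]
jar [ 0.3351 -0.4359  0.096 ]
box [ 0.4473 -0.2596  0.075 ]
stand [ 0.4585 -0.1215  0.07  ]
```

View pics/c1.png

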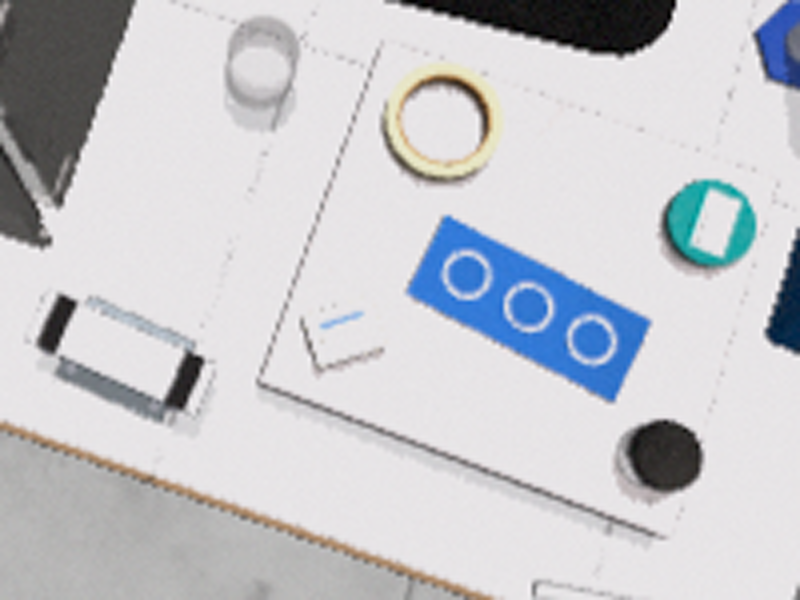

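The crop shows plate corners near (447,215), (650,322), (615,402), (408,292). The slab's left edge runs (380,40)–(260,383), and the gap between tape and box is open to it. The stand head runs (45,310)–(200,385), and the beaker is at (262,90). The plan is to slide the plate out over the left edge. First I'll work out a route to a viewpoint for the wrist camera.

```bash
python3 - <<'E'
from h import *
np.set_printoptions(precision=4,suppress=True)
ci=arm.camera_info('top')
f=lambda u,v,z:onz(ci,205+u/4,160+v/4,z)
for n,u,v,z in (('A',380,40,.05),('B',775,185,.05),('C',660,537,.05),('D',260,383,.05),('st_l',57,322,.07),('st_r',185,380,.07),('beakertop',262,48,.07),('oven corner top',45,245,.418),('tapec',442,122,.069),('boxc',343,335,.075)):print(n,f(u,v,z))
for p in((415,312),(447,320)):print(onz(ci,*p,.15))
s=arm.observe();R=s['eef_rot'];p=s['tool_pos']
for t in ([.40,-.33,.33],):print(R.T@(np.array(t)-p)*100)
E
```

```text
A [ 0.6385 -0.331   0.05  ]
B [ 0.4903 -0.5689  0.05  ]
C [ 0.2842 -0.435   0.05  ]
D [ 0.4264 -0.2046  0.05  ]
st_l [ 0.4878 -0.0831  0.07  ]
st_r [ 0.4363 -0.157   0.07  ]
beakertop [ 0.6424 -0.2485  0.07  ]
oven corner top [ 0.4807 -0.1094  0.418 ]
tapec [ 0.5705 -0.3556  0.069 ]
boxc [ 0.4451 -0.2611  0.075 ]
[ 0.2388 -0.4944  0.15  ]
[ 0.2089 -0.5598  0.15  ]
[ 28.0317 -18.8333 -13.1507]
```

View pics/wrist0.png

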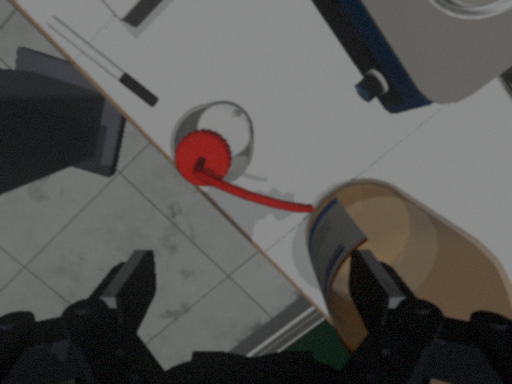

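Red-capped bottle at (205,155) and a tall brown bottle at (400,280) stand close to the start pose, so I'll rise first and then traverse.

Emit:
{"fn": "step_arm", "kwargs": {"plan": [[0, 0, -5.5, 0, 8.5], [0, 0, -11, 0, 8.5], [0, 0, -16, 0, 8.5], [3, -1.5, -17, -8, 8.5], [8, -4.5, -17, -18, 8.5], [12.5, -7, -17, -28, 8.5], [17, -9.5, -17, -38, 8.5], [21.5, -12, -17, -48, 8.5], [26, -14.5, -17, -58, 8.5], [30, -16.5, -17, -68, 8.5], [32, -17.5, -17, -78, 8.5], [32, -17.5, -17, -88, 8.5]]}}

```text
time_s: 1.65
tool_pos: [0.4429, -0.3294, 0.3686]
eef_rot: [[-0.28, 0.96, -0.0], [0.96, 0.28, 0.001], [0.001, -0.0, -1.0]]
wrist_force: [-0.2, -0.4, 1.1]
gripper_width: 0.995
finger_force: 0.0
```

Emit:
{"fn": "step_arm", "kwargs": {"plan": [[0, 0, 0, -10, 6], [0, 0, 0, -20, 6], [0, 0, 0, -30, 6], [0, 0, 0, -35, 6], [0, 0, 0, -35, 6]]}}

```text
time_s: 2.28
tool_pos: [0.4418, -0.3309, 0.3686]
eef_rot: [[-0.774, 0.634, -0.001], [0.634, 0.774, 0.001], [0.001, 0.0, -1.0]]
wrist_force: [0.2, 0.4, 0.7]
gripper_width: 0.708
finger_force: 0.0
```

```bash
python3 - <<'E'
from h import *
np.set_printoptions(precision=4,suppress=True)
s=arm.observe();print(s['time_s'],s['tool_pos'],s['eef_rot'],s['joint_pos'],s['wrist_force'],s['gripper_width'])
ci,im=grab('wrist','w1.png');print(ci)
t=arm.camera_info('top')
print('ovenbot',onz(t,216,221,0))
E
```

```text
2.275 [ 0.4418 -0.3309  0.3686] [[-0.7737  0.6335 -0.0006]
 [ 0.6335  0.7737  0.0005]
 [ 0.0008  0.     -1.    ]] [-0.7599  0.1073  0.1178  1.5821 -0.     -0.0738] [0.1616 0.3669 0.6813] 0.7078671674081559
{'fx': 329.95034114181226, 'fy': 329.95034114181226, 'cx': 252.04228650367526, 'cy': 192.35873149316643, 'origin': array([ 0.3854, -0.2842,  0.5442]), 'attitude': array([[ 0.6326,  0.7413,  0.2245],
       [ 0.7745, -0.6052, -0.1841],
       [-0.0006,  0.2903, -0.9569]])}
ovenbot [ 0.5509 -0.0781  0.    ]
```

View pics/w1.png

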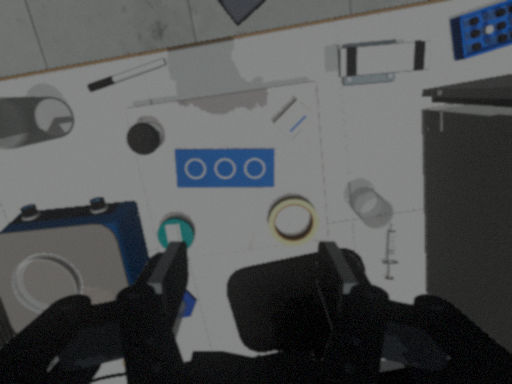

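The wrist view shows the plate at (175–274, 149–188), level. The slab's left edge runs from about (318,82) to (327,241), with the box at (292,117), tape (293,219), beaker (370,205), stand head pads at (350,62) and (419,55), and the oven side at x>422. Next I'll cross-measure against the top view.

```bash
cat >> h.py <<'E'
def plate_px(im,roi):
    x0,x1,y0,y1=roi
    hsv=cv2.cvtColor(im,cv2.COLOR_RGB2HSV); m=cv2.inRange(hsv,(100,120,60),(125,255,255))
    k=np.zeros_like(m);k[y0:y1,x0:x1]=m[y0:y1,x0:x1]
    k=cv2.morphologyEx(k,cv2.MORPH_CLOSE,np.ones((5,5)))
    return cv2.convexHull(max(cv2.findContours(k,0,2)[0],key=cv2.contourArea))[:,0]
def plate(ci,h,z=.053):
    P=np.array([onz(ci,*p,z)[:2]*1000 for p in h]).astype(np.float32)
    (c,(w,l),a)=cv2.minAreaRect(P)
    if w<l: a+=90
    return np.array(c),sorted((w,l)),a
def blobs(im,roi,thr=60):
    x0,x1,y0,y1=roi; g=cv2.cvtColor(im,cv2.COLOR_RGB2GRAY)[y0:y1,x0:x1]
    n,_,st,c=cv2.connectedComponentsWithStats((g<thr).astype(np.uint8))
    return [(tuple(c[i]+[x0,y0]),st[i,4]) for i in range(1,n) if st[i,4]>15]
E
python3 - <<'E'
from h import *
np.set_printoptions(precision=4,suppress=True)
ct,it=grab('top','t1.png'); cw,iw=grab('wrist')
# unoccluded?
it0=cv2.cvtColor(cv2.imread('pics/top0.png'),cv2.COLOR_BGR2RGB)
ht=plate_px(it0,(280,390,205,265)); hw=plate_px(iw,(150,300,130,205))
print(plate(ct,ht),plate(cw,hw))
def cent(h): m=cv2.moments(h);return m['m10']/m['m00'],m['m01']/m['m00']
print('plate X',cross(ct,cent(ht),cw,cent(hw)))
# ends: extremes corners
bt=[b for b in blobs(it0,(212,262,230,266),70)];bw=blobs(iw,(336,432,35,85),70);print(bt,bw)
# black pads, paired by hand via order
bt=sorted([b for b in bt],key=lambda b:-b[1])[:2];bw=sorted(bw,key=lambda b:-b[1])[:2]
bt.sort();bw.sort(key=lambda b:-b[0][0])
for a,b in zip(bt,bw):print('pad',cross(ct,a[0],cw,b[0]),onz(cw,*b[0],.07),onz(ct,*a[0],.07))
for n,p,z in(('D',(318,82),.05),('A',(327,241),.05),('box',(292,117),.075),('tape',(293,219),.06),('beakertop',(360,192),.07),('ovenbottomcorner',(425,100),0)):print(n,onz(cw,*p,z))
cv2.imwrite('pics/c2.png',cv2.cvtColor(cv2.resize(iw[30:250,255:455],None,fx=2.7,fy=2.7,interpolation=cv2.INTER_CUBIC),cv2.COLOR_RGB2BGR))
E
```

```text
(array([ 442.6428, -385.8336]), [58.487579345703125, 147.69869995117188], 51.01542663574219) (array([ 444.2047, -386.2662]), [57.52729034423828, 146.62411499023438], 50.749351501464844)
plate X (array([ 0.4409, -0.3811,  0.0748]), np.float64(0.0006207759368833701))
[((np.float64(218.78181818181818), np.float64(240.65454545454546)), np.int32(55)), ((np.float64(250.98214285714286), np.float64(254.69642857142858)), np.int32(56))] [((np.float64(418.85887096774195), np.float64(54.721774193548384)), np.int32(248)), ((np.float64(350.977358490566), np.float64(60.22641509433962)), np.int32(265))]
pad (array([ 0.4882, -0.0821,  0.0705]), np.float64(0.0012557197815526982)) [ 0.4889 -0.082   0.07  ] [ 0.4877 -0.0819  0.07  ]
pad (array([ 0.4371, -0.1564,  0.0718]), np.float64(4.5379483521139164e-05)) [ 0.4374 -0.1559  0.07  ] [ 0.4372 -0.1564  0.07  ]
D [ 0.4338 -0.2031  0.05  ]
A [ 0.6436 -0.337   0.05  ]
box [ 0.4459 -0.2623  0.075 ]
tape [ 0.5737 -0.3553  0.06  ]
beakertop [ 0.5988 -0.2497  0.07  ]
ovenbottomcorner [ 0.5682 -0.0793  0.    ]
```

View pics/c2.png

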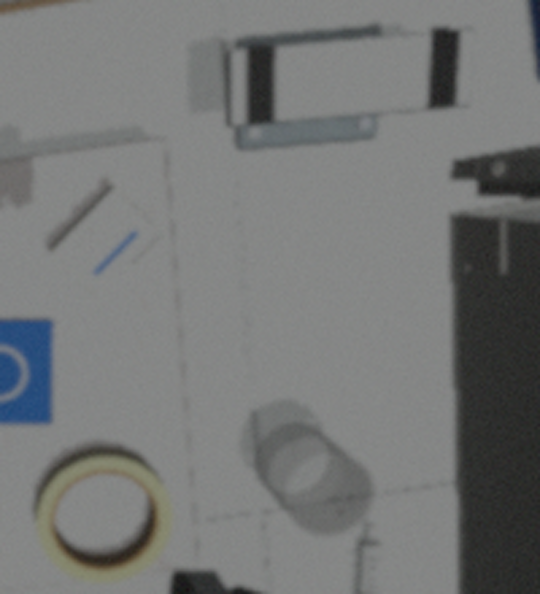

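The two views agree to 2 mm. The plate centre is about (0.4435, -0.386) at yaw 51°. The left edge normal is at 58°, 74 mm ahead of the plate's end. The stand head is at about (0.463, -0.119, 0.071). Next I'll lower onto the trailing part of the plate with the tips 6 cm apart.

Emit:
{"fn": "step_arm", "kwargs": {"plan": [[-1.2, -2.2, 5, 0, 6], [-2.4, -4.4, 10, 0, 6], [-3.6, -6.7, 15, 0, 6], [-3.6, -6.7, 20, 0, 6], [-3.6, -6.7, 25, 0, 6], [-3.6, -6.7, 28, 0, 6], [-3.6, -6.7, 29.5, 0, 6], [-3.6, -6.7, 30.3, 0, 6], [-3.6, -6.7, 30.3, 0, 6]]}}

```text
time_s: 3.55
tool_pos: [0.4279, -0.4062, 0.0666]
eef_rot: [[-0.774, 0.633, 0.001], [0.633, 0.774, -0.001], [-0.001, -0.0, -1.0]]
wrist_force: [0.2, 0.4, -0.0]
gripper_width: 0.708
finger_force: 0.0
```

Emit:
{"fn": "step_arm", "kwargs": {"plan": [[0, 0, 0.3, 0, 6], [0, 0, 0.5, 0, 6], [0, 0, 0.7, 0, 6], [0, 0, 0.7, 0, 6]]}}

```text
time_s: 4.05
tool_pos: [0.4274, -0.4056, 0.059]
eef_rot: [[-0.774, 0.633, -0.0], [0.633, 0.774, 0.0], [0.0, 0.0, -1.0]]
wrist_force: [0.0, -0.1, 0.3]
gripper_width: 0.699
finger_force: 0.0
```

Emit:
{"fn": "step_arm", "kwargs": {"plan": [[0, 0, 0.2, 0, 6], [0, 0, 0.4, 0, 6], [0, 0, 0.5, 0, 6], [0, 0, 0.5, 0, 6]]}}

```text
time_s: 4.55
tool_pos: [0.4273, -0.4056, 0.0538]
eef_rot: [[-0.774, 0.633, -0.0], [0.633, 0.774, 0.0], [0.0, 0.0, -1.0]]
wrist_force: [0.0, -0.5, -0.0]
gripper_width: 0.702
finger_force: 0.0
```

Emit:
{"fn": "step_arm", "kwargs": {"plan": [[0, 0, 0.1, 0, 6], [0, 0, 0.2, 0, 6], [0, 0, 0.2, 0, 6]]}}

```text
time_s: 4.92
tool_pos: [0.4274, -0.4056, 0.0519]
eef_rot: [[-0.774, 0.633, -0.0], [0.633, 0.774, 0.0], [0.0, 0.0, -1.0]]
wrist_force: [1.0, 0.2, -0.1]
gripper_width: 0.701
finger_force: 0.0
```

Emit:
{"fn": "step_arm", "kwargs": {"plan": [[0, 0, 0.1, 0, 6], [0, 0, 0.2, 0, 6], [0, 0, 0.2, 0, 6]]}}

```text
time_s: 5.3
tool_pos: [0.4274, -0.4056, 0.0499]
eef_rot: [[-0.774, 0.633, -0.0], [0.633, 0.774, 0.0], [0.0, 0.0, -1.0]]
wrist_force: [0.2, -1.2, -0.6]
gripper_width: 0.704
finger_force: 0.0
```

Emit:
{"fn": "step_arm", "kwargs": {"plan": [[0, 0, 0.1, 0, 6], [0, 0, 0.2, 0, 6], [0, 0, 0.2, 0, 6]]}}

```text
time_s: 5.68
tool_pos: [0.4274, -0.4056, 0.0479]
eef_rot: [[-0.774, 0.633, -0.0], [0.633, 0.774, 0.0], [0.0, 0.0, -1.0]]
wrist_force: [0.8, -0.0, 0.3]
gripper_width: 0.702
finger_force: 0.0
```

Emit:
{"fn": "step_arm", "kwargs": {"plan": [[0, 0, 0.1, 0, 6], [0, 0, 0.15, 0, 6], [0, 0, 0.15, 0, 6]]}}

```text
time_s: 6.05
tool_pos: [0.4274, -0.4056, 0.0464]
eef_rot: [[-0.774, 0.633, -0.0], [0.633, 0.774, 0.0], [0.0, 0.0, -1.0]]
wrist_force: [0.4, 0.1, -0.3]
gripper_width: 0.703
finger_force: 0.0
```

Emit:
{"fn": "step_arm", "kwargs": {"plan": [[0, 0, 0.1, 0, 6], [0, 0, 0.15, 0, 6], [0, 0, 0.15, 0, 6]]}}

```text
time_s: 6.42
tool_pos: [0.4274, -0.4056, 0.0449]
eef_rot: [[-0.774, 0.633, -0.0], [0.633, 0.774, 0.0], [0.0, 0.0, -1.0]]
wrist_force: [0.4, -0.0, 0.1]
gripper_width: 0.7
finger_force: 0.0
```

Emit:
{"fn": "step_arm", "kwargs": {"plan": [[0, 0, 0.05, 0, 6], [0, 0, 0.1, 0, 6], [0, 0, 0.1, 0, 6]]}}

```text
time_s: 6.8
tool_pos: [0.4274, -0.4056, 0.044]
eef_rot: [[-0.774, 0.633, -0.0], [0.633, 0.774, 0.0], [0.0, 0.0, -1.0]]
wrist_force: [-0.0, -0.1, -0.4]
gripper_width: 0.706
finger_force: 0.0
```

Emit:
{"fn": "step_arm", "kwargs": {"plan": [[0, 0, 0.05, 0, 6], [0, 0, 0.1, 0, 6], [0, 0, 0.1, 0, 6]]}}

```text
time_s: 7.18
tool_pos: [0.4274, -0.4056, 0.0429]
eef_rot: [[-0.774, 0.633, -0.0], [0.633, 0.774, 0.0], [0.0, 0.0, -1.0]]
wrist_force: [-0.4, 0.0, 0.1]
gripper_width: 0.701
finger_force: 0.0
```

Emit:
{"fn": "step_arm", "kwargs": {"plan": [[0, 0, 0.05, 0, 6], [0, 0, 0.1, 0, 6], [0, 0, 0.1, 0, 6]]}}

```text
time_s: 7.55
tool_pos: [0.4274, -0.4056, 0.0419]
eef_rot: [[-0.774, 0.633, -0.0], [0.633, 0.774, 0.0], [0.0, 0.0, -1.0]]
wrist_force: [0.8, 0.6, -0.2]
gripper_width: 0.702
finger_force: 0.0
```

Emit:
{"fn": "step_arm", "kwargs": {"plan": [[0, 0, 0.05, 0, 6], [0, 0, 0.1, 0, 6], [0, 0, 0.1, 0, 6]]}}

```text
time_s: 7.92
tool_pos: [0.4274, -0.4057, 0.041]
eef_rot: [[-0.774, 0.633, -0.0], [0.633, 0.774, 0.0], [0.0, 0.0, -1.0]]
wrist_force: [0.3, 0.1, 0.1]
gripper_width: 0.706
finger_force: 0.0
```

```bash
python3 - <<'E'
from h import *
ci,im=grab('wrist','w2.png');print(arm.observe()['tool_pos'],arm.observe()['wrist_force'])
E
```

```text
[ 0.42740546 -0.40568247  0.04096463] [ 0.66393046 -0.56420084 -0.53374356]
```

View pics/w2.png

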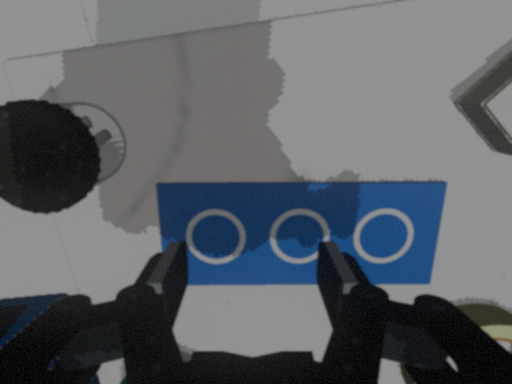

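The tips are over the plate at about (175,245) and (325,245), near its centreline, and no contact yet. I'll keep going down.

Emit:
{"fn": "step_arm", "kwargs": {"plan": [[0, 0, 0.05, 0, 6], [0, 0, 0.1, 0, 6], [0, 0, 0.1, 0, 6]]}}

```text
time_s: 8.35
tool_pos: [0.4274, -0.4057, 0.0399]
eef_rot: [[-0.774, 0.633, -0.0], [0.633, 0.774, 0.0], [0.0, 0.0, -1.0]]
wrist_force: [-0.5, 0.2, 0.3]
gripper_width: 0.703
finger_force: 0.0
```

Emit:
{"fn": "step_arm", "kwargs": {"plan": [[0, 0, 0.05, 0, 6], [0, 0, 0.1, 0, 6], [0, 0, 0.1, 0, 6]]}}

```text
time_s: 8.72
tool_pos: [0.4274, -0.4056, 0.0389]
eef_rot: [[-0.774, 0.633, -0.0], [0.633, 0.774, 0.0], [0.0, 0.0, -1.0]]
wrist_force: [0.0, 0.3, 0.8]
gripper_width: 0.706
finger_force: 0.0
```

Emit:
{"fn": "step_arm", "kwargs": {"plan": [[0, 0, 0.05, 0, 6], [0, 0, 0.05, 0, 6]]}}

```text
time_s: 8.98
tool_pos: [0.4274, -0.4056, 0.0385]
eef_rot: [[-0.774, 0.633, -0.0], [0.633, 0.774, 0.0], [0.0, 0.0, -1.0]]
wrist_force: [0.3, -0.8, 0.6]
gripper_width: 0.703
finger_force: 0.0
```

Emit:
{"fn": "step_arm", "kwargs": {"plan": [[0, 0, 0.05, 0, 6], [0, 0, 0.05, 0, 6]]}}

```text
time_s: 9.22
tool_pos: [0.4274, -0.4056, 0.0379]
eef_rot: [[-0.774, 0.633, -0.0], [0.633, 0.774, 0.0], [0.0, -0.0, -1.0]]
wrist_force: [-1.1, -0.2, 0.0]
gripper_width: 0.699
finger_force: 0.0
```

Emit:
{"fn": "step_arm", "kwargs": {"plan": [[0, 0, 0.05, 0, 6], [0, 0, 0.05, 0, 6]]}}

```text
time_s: 9.48
tool_pos: [0.4274, -0.4057, 0.0375]
eef_rot: [[-0.774, 0.633, -0.0], [0.633, 0.774, 0.0], [0.0, -0.0, -1.0]]
wrist_force: [-0.1, -1.2, -0.1]
gripper_width: 0.697
finger_force: 0.0
```

Emit:
{"fn": "step_arm", "kwargs": {"plan": [[0, 0, 0.05, 0, 6], [0, 0, 0.1, 0, 6]]}}

```text
time_s: 9.72
tool_pos: [0.4274, -0.4057, 0.0365]
eef_rot: [[-0.774, 0.633, 0.0], [0.633, 0.774, 0.0], [0.0, 0.0, -1.0]]
wrist_force: [0.3, 0.2, -0.6]
gripper_width: 0.706
finger_force: 0.0
```

Emit:
{"fn": "step_arm", "kwargs": {"plan": [[0, 0, 0.05, 0, 6], [0, 0, 0.1, 0, 6]]}}

```text
time_s: 9.98
tool_pos: [0.4274, -0.4057, 0.0355]
eef_rot: [[-0.774, 0.633, -0.0], [0.633, 0.774, 0.0], [0.0, -0.0, -1.0]]
wrist_force: [-1.1, 0.4, -1.0]
gripper_width: 0.703
finger_force: 0.0
```

```bash
python3 - <<'E'
from h import *
ci,im=grab('wrist')
g=im[210:330,130:370]
cv2.imwrite('pics/c3.png',cv2.cvtColor(cv2.resize(g,None,fx=3,fy=3,interpolation=cv2.INTER_CUBIC),cv2.COLOR_RGB2BGR))
E
```

```text
(no output)
```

View pics/c3.png

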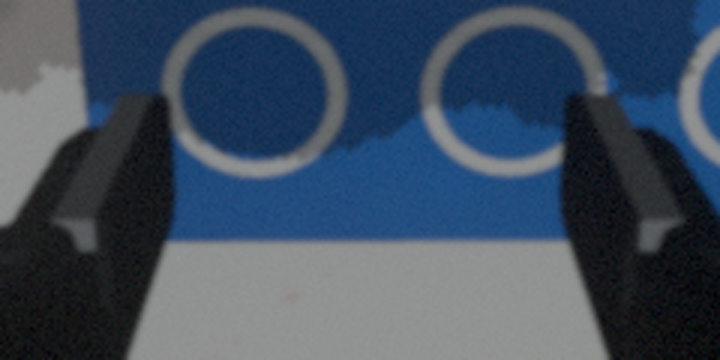

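The crop shows fingertip inner corners at (172,97) and (565,97), i.e. image (187,242) and (318,242). That spacing gives the tip depth.

```bash
python3 - <<'E'
from h import *
ci=arm.camera_info('wrist');s=arm.observe()
for w in (.058,.060,.062):
    Z=w*ci['fx']/131
    for u in(187.3,318.3):
        d=np.array([(u-ci['cx'])/ci['fx'],(242.3-ci['cy'])/ci['fy'],1])*Z
        p=np.asarray(ci['origin'])+np.asarray(ci['attitude'])@d
        print(w,p.round(4),(s['eef_rot'].T@(p-s['tool_pos'])).round(4))
im=grab('wrist')[1]
h=plate_px(im,(120,480,150,300));c,wl,a=plate(ci,h,.053);print(c,wl,a,h[:,0].min(),h[:,0].max())
E
```

```text
0.058 [ 0.402  -0.4214  0.0776] [ 0.0097 -0.0283 -0.0422]
0.058 [ 0.4386 -0.3765  0.0775] [ 0.0097  0.0297 -0.0421]
0.06 [ 0.4031 -0.4236  0.073 ] [ 0.0075 -0.0293 -0.0376]
0.06 [ 0.441  -0.3771  0.0729] [ 0.0075  0.0307 -0.0375]
0.062 [ 0.4042 -0.4257  0.0684] [ 0.0053 -0.0303 -0.033 ]
0.062 [ 0.4433 -0.3777  0.0683] [ 0.0053  0.0317 -0.0329]
[ 444.16152954 -386.12915039] [59.345035552978516, 148.45033264160156] 51.15097427368164 154 451
```

Emit:
{"fn": "step_arm", "kwargs": {"plan": [[0, 0, 0.05, 0, 6], [0, 0, 0.1, 0, 6], [0, 0, 0.15, 0, 6], [0, 0, 0.15, 0, 6]]}}

```text
time_s: 10.58
tool_pos: [0.4274, -0.4057, 0.034]
eef_rot: [[-0.774, 0.633, -0.0], [0.633, 0.774, 0.0], [0.0, 0.0, -1.0]]
wrist_force: [0.4, 1.1, -0.8]
gripper_width: 0.701
finger_force: 0.0
```

Emit:
{"fn": "step_arm", "kwargs": {"plan": [[0, 0, 0.05, 0, 6], [0, 0, 0.1, 0, 6], [0, 0, 0.15, 0, 6], [0, 0, 0.15, 0, 6]]}}

```text
time_s: 11.08
tool_pos: [0.4274, -0.4056, 0.0324]
eef_rot: [[-0.774, 0.633, -0.0], [0.633, 0.774, 0.0], [0.0, -0.0, -1.0]]
wrist_force: [-0.4, -0.6, 0.1]
gripper_width: 0.701
finger_force: 0.0
```

```bash
python3 - <<'E'
from h import *
s=arm.observe();print(s['tool_pos'],s['wrist_force'],s['joint_pos'])
ci,im=grab('wrist');g=cv2.cvtColor(im,cv2.COLOR_RGB2GRAY)
for r in(240,242,244,246,248):print(r,g[r,165:200].tolist(),g[r,305:340].tolist())
E
```

```text
[ 0.42740708 -0.40562885  0.03244252] [-0.42202027 -0.63530044  0.05457399] [-8.68918190e-01  3.49815922e-01 -3.03792719e-01  9.17329569e-01
 -4.40149422e-05 -1.83943720e-01]
240 [49, 46, 49, 48, 49, 45, 41, 49, 47, 47, 47, 43, 47, 48, 47, 46, 49, 55, 77, 88, 97, 102, 101, 87, 70, 52, 44, 40, 45, 45, 43, 47, 46, 44, 46] [43, 43, 43, 44, 38, 46, 47, 42, 46, 41, 44, 42, 44, 46, 45, 37, 38, 41, 37, 42, 46, 61, 78, 92, 93, 93, 93, 85, 71, 65, 64, 59, 55, 45, 48]
242 [50, 46, 47, 43, 51, 46, 49, 49, 51, 44, 52, 46, 47, 45, 45, 41, 31, 35, 33, 42, 63, 84, 91, 85, 63, 47, 48, 48, 45, 49, 45, 47, 47, 48, 46] [46, 42, 37, 45, 46, 44, 45, 45, 47, 42, 41, 46, 43, 36, 29, 25, 22, 16, 30, 35, 39, 47, 52, 56, 57, 54, 58, 53, 50, 54, 54, 52, 53, 47, 49]
244 [45, 47, 51, 47, 52, 54, 47, 50, 41, 47, 49, 48, 48, 44, 44, 25, 24, 23, 15, 18, 40, 66, 79, 84, 65, 56, 46, 43, 46, 44, 41, 43, 45, 43, 47] [47, 45, 44, 36, 45, 47, 45, 41, 46, 46, 48, 44, 42, 30, 26, 24, 14, 22, 12, 27, 38, 46, 46, 50, 47, 48, 49, 51, 48, 49, 49, 53, 49, 52, 54]
246 [50, 47, 46, 52, 50, 51, 51, 52, 48, 50, 49, 51, 46, 43, 28, 20, 26, 19, 24, 21, 39, 54, 77, 81, 71, 54, 49, 44, 43, 44, 40, 45, 46, 41, 47] [41, 42, 45, 45, 47, 45, 46, 42, 41, 44, 47, 41, 33, 27, 21, 18, 15, 19, 10, 16, 28, 34, 44, 48, 49, 49, 47, 46, 47, 52, 48, 50, 55, 59, 69]
248 [50, 52, 50, 52, 51, 47, 47, 53, 51, 52, 49, 49, 41, 26, 25, 20, 23, 20, 19, 23, 33, 53, 74, 91, 80, 62, 44, 44, 44, 45, 43, 42, 42, 39, 46] [45, 43, 42, 45, 44, 44, 43, 40, 42, 42, 44, 44, 36, 27, 17, 19, 21, 10, 15, 10, 20, 31, 40, 47, 47, 46, 45, 48, 48, 49, 48, 46, 50, 53, 66]
```

Emit:
{"fn": "step_arm", "kwargs": {"plan": [[0, 0, 0.1, 0, 6], [0, 0, 0.2, 0, 6], [0, 0, 0.2, 0, 6]]}}

```text
time_s: 11.5
tool_pos: [0.4273, -0.4056, 0.0304]
eef_rot: [[-0.774, 0.633, -0.0], [0.633, 0.774, 0.0], [0.0, 0.0, -1.0]]
wrist_force: [0.1, 1.2, 0.1]
gripper_width: 0.702
finger_force: 0.0
```

Emit:
{"fn": "step_arm", "kwargs": {"plan": [[0, 0, 0.05, 0, 6], [0, 0, 0.1, 0, 6], [0, 0, 0.15, 0, 6]]}}

```text
time_s: 11.88
tool_pos: [0.4274, -0.4057, 0.029]
eef_rot: [[-0.774, 0.633, -0.0], [0.633, 0.774, -0.0], [0.0, -0.0, -1.0]]
wrist_force: [1.0, -0.4, -0.4]
gripper_width: 0.706
finger_force: 0.0
```

Emit:
{"fn": "step_arm", "kwargs": {"plan": [[0, 0, 0.05, 0, 6], [0, 0, 0.1, 0, 6], [0, 0, 0.1, 0, 6]]}}

```text
time_s: 12.25
tool_pos: [0.4274, -0.4057, 0.028]
eef_rot: [[-0.774, 0.633, -0.0], [0.633, 0.774, 0.0], [0.0, 0.0, -1.0]]
wrist_force: [0.4, 0.1, 0.6]
gripper_width: 0.701
finger_force: 0.0
```

```bash
python3 - <<'E'
from h import *
im=grab('wrist')[1]; it,ims=grab('scene')[1],0
cv2.imwrite('pics/c4.png',cv2.cvtColor(np.vstack([cv2.resize(im[190:330,130:370],(720,420),interpolation=cv2.INTER_CUBIC)]),cv2.COLOR_RGB2BGR))
E
```

```text
(no output)
```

View pics/c4.png

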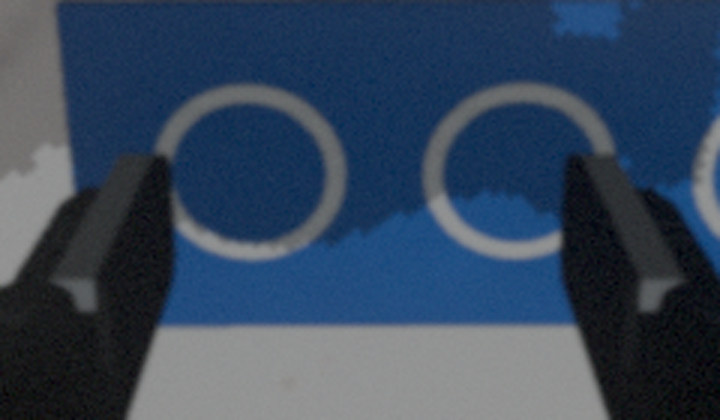

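The tips are at crop (150,157) and (590,157), over the plate and still slightly above it judging by relative scale. I'll continue in small steps.

Emit:
{"fn": "step_arm", "kwargs": {"plan": [[0, 0, 0.05, 0, 6], [0, 0, 0.1, 0, 6], [0, 0, 0.15, 0, 6]]}}

```text
time_s: 12.72
tool_pos: [0.4274, -0.4057, 0.0265]
eef_rot: [[-0.774, 0.633, -0.0], [0.633, 0.774, 0.0], [0.0, -0.0, -1.0]]
wrist_force: [-0.4, -0.5, -0.8]
gripper_width: 0.702
finger_force: 0.0
```

Emit:
{"fn": "step_arm", "kwargs": {"plan": [[0, 0, 0.05, 0, 6], [0, 0, 0.1, 0, 6], [0, 0, 0.1, 0, 6]]}}

```text
time_s: 13.1
tool_pos: [0.4274, -0.4056, 0.0254]
eef_rot: [[-0.774, 0.633, -0.0], [0.633, 0.774, 0.0], [0.0, 0.0, -1.0]]
wrist_force: [0.2, -0.1, -0.6]
gripper_width: 0.703
finger_force: 0.0
```

Emit:
{"fn": "step_arm", "kwargs": {"plan": [[0, 0, 0.05, 0, 6], [0, 0, 0.1, 0, 6], [0, 0, 0.1, 0, 6]]}}

```text
time_s: 13.48
tool_pos: [0.4274, -0.4056, 0.0245]
eef_rot: [[-0.774, 0.633, -0.0], [0.633, 0.774, 0.0], [0.0, 0.0, -1.0]]
wrist_force: [0.0, -0.6, -0.1]
gripper_width: 0.701
finger_force: 0.0
```

Emit:
{"fn": "step_arm", "kwargs": {"plan": [[0, 0, 0.05, 0, 6], [0, 0, 0.1, 0, 6], [0, 0, 0.1, 0, 6]]}}

```text
time_s: 13.85
tool_pos: [0.4274, -0.4056, 0.0234]
eef_rot: [[-0.774, 0.633, -0.0], [0.633, 0.774, 0.0], [0.0, 0.0, -1.0]]
wrist_force: [-0.1, 0.5, -0.4]
gripper_width: 0.701
finger_force: 0.0
```

Emit:
{"fn": "step_arm", "kwargs": {"plan": [[0, 0, 0.05, 0, 6], [0, 0, 0.1, 0, 6], [0, 0, 0.1, 0, 6]]}}

```text
time_s: 14.22
tool_pos: [0.4274, -0.4056, 0.0224]
eef_rot: [[-0.774, 0.633, -0.0], [0.633, 0.774, 0.0], [0.0, 0.0, -1.0]]
wrist_force: [0.4, 0.5, 0.4]
gripper_width: 0.7
finger_force: 0.0
```

```bash
python3 - <<'E'
from h import *
ci,im=grab('wrist');s=arm.observe();print(s['tool_pos'],s['wrist_force'])
h=plate_px(im,(100,511,120,310))
for z in(.05,.053,.047):print(z,plate(ci,h,z))
for c in('top','scene'):
  i=grab(c)[1]; cv2.imwrite('pics/'+c+'2.png',cv2.cvtColor(i,cv2.COLOR_RGB2BGR))
a=cv2.imread('pics/scene2.png')[150:260,260:400];b=cv2.imread('pics/top2.png')[160:310,250:410]
cv2.imwrite('pics/c5.png',np.hstack([cv2.resize(a,(420,330),interpolation=cv2.INTER_CUBIC),cv2.resize(b,(352,330),interpolation=cv2.INTER_CUBIC)]))
E
```

```text
[ 0.42743048 -0.40564328  0.02249906] [ 0.07591639  0.13499343 -0.30647892]
0.05 (array([ 445.69934082, -386.73464966]), [60.633087158203125, 151.85397338867188], 50.845680236816406)
0.053 (array([ 444.18093872, -386.17089844]), [59.40342330932617, 148.77427673339844], 50.8456916809082)
0.047 (array([ 447.21777344, -387.2984314 ]), [61.86274719238281, 154.9336395263672], 50.84569549560547)
```

View pics/c5.png

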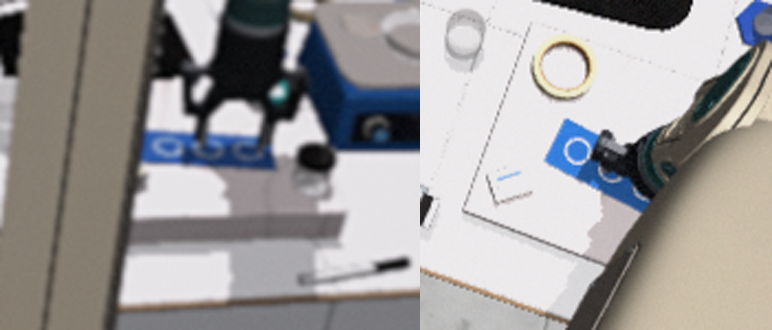

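The scene half of the crop shows the tips at (203,145) and (265,150), just above the plate. That used up the picture views, so from here I go on by numbers.

Emit:
{"fn": "step_arm", "kwargs": {"plan": [[0, 0, 0.05, 0, 6], [0, 0, 0.1, 0, 6], [0, 0, 0.1, 0, 6]]}}

```text
time_s: 14.75
tool_pos: [0.4274, -0.4056, 0.0214]
eef_rot: [[-0.774, 0.633, -0.0], [0.633, 0.774, 0.0], [0.0, 0.0, -1.0]]
wrist_force: [0.6, 0.5, 0.3]
gripper_width: 0.703
finger_force: 0.0
```

Emit:
{"fn": "step_arm", "kwargs": {"plan": [[0, 0, 0.05, 0, 6], [0, 0, 0.1, 0, 6], [0, 0, 0.1, 0, 6]]}}

```text
time_s: 15.12
tool_pos: [0.4274, -0.4056, 0.0204]
eef_rot: [[-0.774, 0.633, -0.0], [0.633, 0.774, 0.0], [0.0, 0.0, -1.0]]
wrist_force: [0.4, 0.8, -0.4]
gripper_width: 0.7
finger_force: 0.0
```

Emit:
{"fn": "step_arm", "kwargs": {"plan": [[0, 0, 0.05, 0, 6], [0, 0, 0.1, 0, 6], [0, 0, 0.1, 0, 6]]}}

```text
time_s: 15.5
tool_pos: [0.4274, -0.4056, 0.0195]
eef_rot: [[-0.774, 0.633, -0.0], [0.633, 0.774, 0.0], [0.0, 0.0, -1.0]]
wrist_force: [-0.1, -0.3, 0.3]
gripper_width: 0.698
finger_force: 0.0
```

Emit:
{"fn": "step_arm", "kwargs": {"plan": [[0, 0, 0.05, 0, 6], [0, 0, 0.05, 0, 6], [0, 0, 0.05, 0, 6]]}}

```text
time_s: 15.88
tool_pos: [0.4274, -0.4057, 0.019]
eef_rot: [[-0.774, 0.633, -0.0], [0.633, 0.774, 0.0], [0.0, 0.0, -1.0]]
wrist_force: [0.8, -0.1, -0.1]
gripper_width: 0.698
finger_force: 0.0
```

Emit:
{"fn": "step_arm", "kwargs": {"plan": [[0, 0, 0.05, 0, 6], [0, 0, 0.1, 0, 6], [0, 0, 0.1, 0, 6]]}}

```text
time_s: 16.25
tool_pos: [0.4274, -0.4056, 0.018]
eef_rot: [[-0.774, 0.633, -0.0], [0.633, 0.774, 0.0], [0.0, 0.0, -1.0]]
wrist_force: [0.5, -0.3, 0.0]
gripper_width: 0.701
finger_force: 0.0
```

Emit:
{"fn": "step_arm", "kwargs": {"plan": [[0, 0, 0.05, 0, 6], [0, 0, 0.1, 0, 6], [0, 0, 0.1, 0, 6]]}}

```text
time_s: 16.62
tool_pos: [0.4274, -0.4057, 0.017]
eef_rot: [[-0.774, 0.633, -0.0], [0.633, 0.774, 0.0], [0.0, 0.0, -1.0]]
wrist_force: [-0.1, -0.1, -0.2]
gripper_width: 0.703
finger_force: 0.0
```

Emit:
{"fn": "step_arm", "kwargs": {"plan": [[0, 0, 0.05, 0, 6], [0, 0, 0.1, 0, 6], [0, 0, 0.1, 0, 6]]}}

```text
time_s: 17.0
tool_pos: [0.4274, -0.4057, 0.016]
eef_rot: [[-0.774, 0.633, -0.0], [0.633, 0.774, 0.0], [0.0, -0.0, -1.0]]
wrist_force: [0.1, -0.0, 0.1]
gripper_width: 0.699
finger_force: 0.0
```

Emit:
{"fn": "step_arm", "kwargs": {"plan": [[0, 0, 0.05, 0, 6], [0, 0, 0.1, 0, 6], [0, 0, 0.1, 0, 6]]}}

```text
time_s: 17.38
tool_pos: [0.4279, -0.4062, 0.0157]
eef_rot: [[-0.774, 0.633, 0.001], [0.633, 0.774, -0.001], [-0.001, -0.0, -1.0]]
wrist_force: [0.4, 0.1, 4.1]
gripper_width: 0.701
finger_force: 2.2
```

Contact with the tips 37 mm behind the TCP. Stiffness is about 6 N/mm, so I'll add about 1 mm.

Emit:
{"fn": "step_arm", "kwargs": {"plan": [[0, 0, 0.05, 0, 6], [0, 0, 0.1, 0, 6], [0, 0, 0.1, 0, 6], [0, 0, 0.1, 0, 6]]}}

```text
time_s: 17.88
tool_pos: [0.4286, -0.4069, 0.0156]
eef_rot: [[-0.774, 0.633, 0.002], [0.633, 0.774, -0.002], [-0.003, -0.0, -1.0]]
wrist_force: [0.3, 0.9, 7.9]
gripper_width: 0.7
finger_force: 4.2
```

Emit:
{"fn": "step_arm", "kwargs": {"plan": [[0, 0, 0.05, 0, 6], [0, 0, 0.1, 0, 6], [0, 0.2, 0.1, 0, 6], [0, 0.6, 0.1, 0, 6], [0, 1.1, 0.1, 0, 6], [0.1, 1.6, 0.1, 0, 6], [0.1, 2.0, 0.1, 0, 6], [0.1, 2.0, 0.1, 0, 6]]}}

```text
time_s: 18.88
tool_pos: [0.4416, -0.3915, 0.0156]
eef_rot: [[-0.774, 0.633, 0.004], [0.633, 0.775, -0.004], [-0.006, -0.0, -1.0]]
wrist_force: [-0.3, -0.2, 11.6]
gripper_width: 0.7
finger_force: 5.6
```

```bash
cat > m.py <<'E'
from h import *
np.set_printoptions(precision=4,suppress=True)
s=arm.observe();print(s['tool_pos'],s['wrist_force'],s['time_s'],s['joint_pos'])
ci,im=grab('wrist','mw.png');h=plate_px(im,(60,511,100,320))
c,wl,a=plate(ci,h,.053);print(c,wl,a)
u=np.array([np.cos(np.radians(a)),np.sin(np.radians(a))])
e=c/1000+.075*u
print('overhang',e@[.525,.851]-.0525,'tool-plate in u,v',(s['tool_pos'][:2]-c/1000)@u,(s['tool_pos'][:2]-c/1000)@[-u[1],u[0]],'clip',h.min(0),h.max(0))
E
python3 m.py
```

```text
[ 0.4416 -0.3915  0.0156] [-0.2835 -0.153  11.6113] 18.875 [-0.8352  0.3666 -0.3217  0.8768  0.0006 -0.1503]
[ 458.0999 -371.6967] [59.31175231933594, 148.5826873779297] 51.181190490722656
overhang -0.05390072297272548 tool-plate in u,v -0.0257638262719921 0.00039309209540816634 clip [141 197] [478 312]
```

It drags without slip. Continuing.

Emit:
{"fn": "step_arm", "kwargs": {"plan": [[0, 0.4, 0, 0, 6], [0, 1.0, 0, 0, 6], [0.1, 1.7, 0, 0, 6], [0.1, 2.4, 0, 0, 6], [0.2, 3.1, 0, 0, 6], [0.2, 3.8, 0, 0, 6], [0.2, 4.5, 0, 0, 6], [0.2, 5.0, 0, 0, 6], [0.2, 5.0, 0, 0, 6]]}}

```text
time_s: 20.05
tool_pos: [0.472, -0.3513, 0.0156]
eef_rot: [[-0.775, 0.632, 0.005], [0.632, 0.775, -0.003], [-0.006, 0.0, -1.0]]
wrist_force: [1.0, 0.6, 11.7]
gripper_width: 0.706
finger_force: 5.5
```

```bash
python3 m.py
```

```text
[ 0.472  -0.3513  0.0156] [ 0.9643  0.5705 11.661 ] 20.05 [-0.75    0.3638 -0.3259  0.8753  0.0007 -0.0654]
[ 488.4714 -331.4813] [59.35559844970703, 148.6502685546875] 51.177223205566406
overhang -0.003733053269889486 tool-plate in u,v -0.02572161431383968 0.0003961046281116553 clip [141 197] [478 312]
```

Emit:
{"fn": "step_arm", "kwargs": {"plan": [[0, 0.4, 0, 0, 6], [0, 1.0, 0, 0, 6], [0, 1.7, 0, 0, 6], [0, 2.4, 0, 0, 6], [0.1, 3.1, 0, 0, 6], [0.1, 3.8, 0, 0, 6], [0.1, 4.5, 0, 0, 6], [0.1, 5.0, 0, 0, 6], [0.1, 5.3, 0, 0, 6], [0.1, 5.3, 0, 0, 6]]}}

```text
time_s: 21.35
tool_pos: [0.5048, -0.3096, 0.0156]
eef_rot: [[-0.775, 0.633, 0.005], [0.632, 0.775, -0.003], [-0.006, 0.0, -1.0]]
wrist_force: [-0.5, 0.1, 10.2]
gripper_width: 0.704
finger_force: 5.5
```

```bash
python3 m.py
```

```text
[ 0.5048 -0.3096  0.0156] [-0.5249  0.0615 10.1722] 21.35 [-0.6594  0.3695 -0.3173  0.8782  0.0001  0.0254]
[ 521.2986 -289.724 ] [59.404048919677734, 148.7980194091797] 51.22312545776367
overhang 0.049044180285317325 tool-plate in u,v -0.025847692910418604 0.00040546490522807785 clip [141 197] [478 312]
```

Overhang is 49 mm. Now I lift the tips, turn +90°, and move over the overhanging end.

Emit:
{"fn": "step_arm", "kwargs": {"plan": [[0, 0, -1, 0, 6], [0, 0, -5, 0, 7], [0, 0, -9.5, 0, 8.5], [0, 1, -12, 10, 8.5], [0, 2, -12, 20, 8.5], [0, 3, -12, 30, 8.5], [0, 4, -12, 40, 8.5], [0, 5, -12, 50, 8.5], [0, 6, -12, 60, 8.5], [0, 7, -12, 70, 8.5], [0, 7.9, -12, 80, 8.5], [0, 7.9, -12, 90, 8.5]]}}

```text
time_s: 22.9
tool_pos: [0.5517, -0.2458, 0.1324]
eef_rot: [[0.637, 0.771, -0.002], [0.771, -0.637, 0.001], [-0.0, -0.002, -1.0]]
wrist_force: [0.6, -0.8, -0.5]
gripper_width: 0.996
finger_force: 0.0
```

Emit:
{"fn": "step_arm", "kwargs": {"plan": [[0, 0, 0, 0, 8.5], [0, 0, 0, 0, 8.5]]}}

```text
time_s: 23.15
tool_pos: [0.5517, -0.2466, 0.1327]
eef_rot: [[0.631, 0.776, -0.001], [0.776, -0.631, 0.0], [-0.0, -0.001, -1.0]]
wrist_force: [0.7, -0.6, -0.1]
gripper_width: 0.991
finger_force: 0.0
```

```bash
python3 - <<'E'
from h import *
np.set_printoptions(precision=4,suppress=True)
s=arm.observe();print(s['tool_pos'],s['eef_rot'][:,1],s['joint_pos'])
p=s['tool_pos'][:2]
for n in('wrist','top'):
    ci,im=grab(n,n+'3.png'); h=plate_px(im,(0,511,120,384) if n=='wrist' else (270,400,180,270))
    print(n,plate(ci,h),h.min(0),h.max(0))
    ang=plate(ci,h)[2]
c=np.array([.5213,-.2897]);t=c+.053*np.array([.6263,.7796])
print(s['eef_rot'][:2,:2].T@(t-p)*100)
E
```

```text
[ 0.5517 -0.2466  0.1327] [ 0.7759 -0.6309 -0.0008] [-0.5272  0.2821 -0.1626  1.1269 -0.      1.7263]
wrist (array([ 521.4211, -290.0989]), [59.2932014465332, 147.55502319335938], 50.95871353149414) [219 163] [292 321]
top (array([ 486.7768, -351.3619]), [10.498602867126465, 28.96044921875], 140.9452896118164) [319 217] [324 228]
[0.0342 0.3279]
```

Emit:
{"fn": "step_arm", "kwargs": {"plan": [[0, 0.3, 2, 0, 8.5], [0, 0.3, 5, 0, 8.5], [0, 0.3, 8, 0, 8.5], [0, 0.3, 10, 0, 8.5], [0, 0.3, 11, 0, 8.5], [0, 0.3, 12, 0, 8.5], [0, 0.3, 13, 0, 8.5], [0, 0.3, 13, 0, 8.5]], "squeeze": 50}}

```text
time_s: 24.25
tool_pos: [0.554, -0.2483, 0.0024]
eef_rot: [[0.633, 0.774, -0.001], [0.774, -0.633, 0.001], [-0.0, -0.001, -1.0]]
wrist_force: [0.9, 0.2, 0.9]
gripper_width: 0.997
finger_force: 0.0
```

```bash
python3 - <<'E'
from h import *
np.set_printoptions(precision=4,suppress=True)
s=arm.observe();p=s['tool_pos'];print(p)
ci,im=grab('wrist','w4.png'); h=plate_px(im,(100,400,60,384)); c,wl,a=plate(ci,h);print(c,wl,a,h.min(0),h.max(0))
u=np.array([np.cos(np.radians(a)),np.sin(np.radians(a))]);d=p[:2]-c/1000
print('u,v',d@u,d@[-u[1],u[0]])
E
```

```text
[ 0.554  -0.2483  0.0024]
[ 547.2367 -257.9182] [59.3531608581543, 66.69979858398438] 50.8742561340332 [180 227] [323 359]
u,v 0.011689448786762672 0.00079597000327237
```

Centred to 1 mm and 22 mm in from the end. Closing.

Emit:
{"fn": "step_arm", "kwargs": {"plan": [[0, 0, 0, 0, 7.2], [0, 0, 0, 0, 6.6], [0, 0, 0, 0, 6.3], [0, 0, 0, 0, 5.0], [0, 0, 0, 0, 5.0], [0, 0, 0, 0, 5.0], [0, 0, 0, 0, 5.0]], "squeeze": 50}}

```text
time_s: 25.18
tool_pos: [0.5549, -0.2489, 0.0034]
eef_rot: [[0.633, 0.774, 0.001], [0.774, -0.633, -0.001], [0.0, 0.001, -1.0]]
wrist_force: [0.2, 0.4, 2.8]
gripper_width: 0.675
finger_force: 52.8
```

Emit:
{"fn": "step_arm", "kwargs": {"plan": [[0, 0, -0.3, 0, 5.0], [0, 0, -0.8, 0, 5.0], [0, 0, -1.5, 0, 5.0], [0, 0, -2, 0, 5.0], [0, 0, -2, 0, 5.0]]}}

```text
time_s: 25.8
tool_pos: [0.555, -0.2489, 0.0237]
eef_rot: [[0.633, 0.774, 0.001], [0.774, -0.633, -0.001], [0.0, 0.001, -1.0]]
wrist_force: [-0.4, 0.8, -1.3]
gripper_width: 0.679
finger_force: 53.5
```

```bash
cat > g.py <<'E'
from h import *
np.set_printoptions(precision=4,suppress=True)
s=arm.observe();p=s['tool_pos'];print(p,s['wrist_force'],s['ft_torque'],s['gripper_width'],s['finger_force'],s['time_s'],s['joint_pos'])
ci,im=grab('wrist','g%d.png'%(s['time_s']*100)); h=plate_px(im,(60,440,20,384)); print(h.min(0),h.max(0))
ct,it=grab('top','gt%d.png'%(s['time_s']*100)); 
hsv=cv2.cvtColor(it,cv2.COLOR_RGB2HSV);m=cv2.inRange(hsv,(100,120,60),(125,255,255));m[:,:200]=0;m[:,395:]=0;m[:150]=0;m[300:]=0
n,_,st,cc=cv2.connectedComponentsWithStats(m);print([st[i].tolist() for i in range(1,n) if st[i,4]>40])
E
python3 g.py
```

```text
[ 0.555  -0.2489  0.0237] [-0.417   0.7988 -1.2898] [ 0.0772 -0.009   0.0306] 0.6793864284088125 53.4766960144043 25.8 [-0.5279  0.3877 -0.2689  0.9128  0.0001  1.728 ]
[182 226] [323 357]
[[311, 211, 15, 26, 169]]
```

The plate is held level. Before the traverse I'll check oven clearance by triangulating the near oven corner and projecting the plate's end pose into the top view.

```bash
python3 - <<'E'
from h import *
np.set_printoptions(precision=4,suppress=True)
ct=arm.camera_info('top')
w1=dict(fx=329.95,fy=329.95,cx=252.042,cy=192.359,origin=np.array([.3854,-.2842,.5442]),attitude=np.array([[.6326,.7413,.2245],[.7745,-.6052,-.1841],[-.0006,.2903,-.9569]]))
for q in((423.5,91),(423.5,96),(423,110)):
  for p in((216.3,221),(216.3,218)):print(q,p,cross(ct,p,w1,q))
def proj(c,X):
    d=np.asarray(c['attitude']).T@(np.asarray(X)-c['origin']);return c['cx']+c['fx']*d[0]/d[2],c['cy']+c['fy']*d[1]/d[2]
u=np.array([.569,.822]);v=np.array([-.822,.569]);C=np.array([.4628,-.1191])
for z in(.073,.12,.2):
  for s in(-1,1):print(z,s,proj(ct,[*(C+.075*u+s*.03*v),z]),proj(w1,[*(C+.075*u+s*.03*v),z]))
E
grep -c . h.py
```

```text
(423.5, 91) (216.3, 221) (array([ 0.5485, -0.0805,  0.0177]), np.float64(0.0015183547128958792))
(423.5, 91) (216.3, 218) (array([ 0.5538, -0.08  ,  0.0127]), np.float64(0.006493166499691352))
(423.5, 96) (216.3, 221) (array([ 0.5521, -0.082 ,  0.0158]), np.float64(0.008856329028698658))
(423.5, 96) (216.3, 218) (array([ 0.5579, -0.0811,  0.0092]), np.float64(0.0009055691077646907))
(423, 110) (216.3, 221) (array([ 0.5602, -0.0883,  0.0181]), np.float64(0.029711410384909546))
(423, 110) (216.3, 218) (array([ 0.5673, -0.0866,  0.007 ]), np.float64(0.022074177310177454))
0.073 -1 (np.float64(213.12378368042806), np.float64(224.87651998923297)) (np.float64(440.64270763229814), np.float64(76.34099918750347))
0.073 1 (np.float64(203.07486799575844), np.float64(246.24480389515116)) (np.float64(444.62845001225605), np.float64(27.45676254891808))
0.12 -1 (np.float64(211.0442954200147), np.float64(222.23567727689846)) (np.float64(461.8350858365893), np.float64(74.55024522832248))
0.12 1 (np.float64(200.4355125730127), np.float64(244.6982204951901)) (np.float64(467.25134834578694), np.float64(19.83618740167148))
0.2 -1 (np.float64(206.9569972865529), np.float64(217.04501970293094)) (np.float64(511.46834150734196), np.float64(70.3562398060596))
0.2 1 (np.float64(195.23736583757895), np.float64(241.6522618560841)) (np.float64(521.0563673152861), np.float64(1.7118434599240118))
31
```

The oven corner is at about (0.55, -0.08). Gripping end first toward the oven would crowd it, so I'll turn the plate 180° and place it with the gripped end on the robot side. First up and back, then turn.

Emit:
{"fn": "step_arm", "kwargs": {"plan": [[0, 0, -2, 0, 5], [0, 0, -5, 0, 5], [0, 0, -9, 0, 5], [-1, -0.6, -12, 0, 5], [-3.5, -2.2, -13.6, 0, 5], [-6.5, -4.1, -13.6, -4, 5], [-9.5, -6, -13.6, -10, 5], [-12, -7.6, -13.6, -18, 5], [-13.5, -8.6, -13.6, -26, 5], [-13.8, -8.8, -13.6, -34, 5], [-13.8, -8.8, -13.6, -42, 5], [-13.8, -8.8, -13.6, -50, 5]]}}

```text
time_s: 27.4
tool_pos: [0.3985, -0.2996, 0.1587]
eef_rot: [[-0.191, 0.982, -0.001], [0.982, 0.191, 0.0], [0.001, -0.0, -1.0]]
wrist_force: [-0.3, -0.2, -0.7]
gripper_width: 0.677
finger_force: 53.7
```

Emit:
{"fn": "step_arm", "kwargs": {"plan": [[0, 0, 0, -8, 5], [0, 0, 0, -17, 5], [0, 0, 0, -26, 5], [0, 0, 0, -35, 5], [0, 0, 0, -44, 5], [0, 0, 0, -53, 5], [0, 0, 0, -62, 5], [0, 0, 0, -71, 5], [0, 0, 0, -80, 5], [0, 0, 0, -89, 5], [0, 0, 0, -98, 5], [0, 0, 0, -107, 5]]}}

```text
time_s: 28.9
tool_pos: [0.3986, -0.2996, 0.1587]
eef_rot: [[-0.883, -0.47, -0.001], [-0.47, 0.883, 0.0], [0.001, 0.001, -1.0]]
wrist_force: [-0.6, -0.2, -0.8]
gripper_width: 0.678
finger_force: 53.7
```

Emit:
{"fn": "step_arm", "kwargs": {"plan": [[0, 0, 0, -9, 5], [0, 0, 0, -18, 5], [0, 0, 0, -24, 5], [0, 0, 0, -26, 5], [0, 0, 0, -26, 5], [0, 0, 0, -26, 5]]}}

```text
time_s: 29.65
tool_pos: [0.399, -0.2998, 0.159]
eef_rot: [[-0.592, -0.806, -0.0], [-0.806, 0.592, 0.0], [0.0, 0.0, -1.0]]
wrist_force: [0.4, -0.4, -1.3]
gripper_width: 0.679
finger_force: 53.7
```

```bash
python3 g.py; python3 - <<'E'
from h import *
np.set_printoptions(precision=4,suppress=True)
s=arm.observe();p=s['tool_pos'];R=s['eef_rot'];print(R[:,0:2])
ci,im=grab('wrist','w5.png');h=plate_px(im,(60,440,20,384));z=p[2]+.051
c,wl,a=plate(ci,h,z);u=np.array([np.cos(np.radians(a)),np.sin(np.radians(a))]);d=p[:2]-c/1000
print(wl,a,d@u,d@[-u[1],u[0]],np.degrees(np.arctan2(R[1,0],R[0,0])))
E
```

```text
[ 0.399  -0.2998  0.159 ] [ 0.4245 -0.3837 -1.2684] [-0.0559  0.0462 -0.0036] 0.6792051606120424 53.720921874046326 29.65 [-0.774   0.0795 -0.3512  1.1402 -0.0001 -1.7113]
[182 226] [323 360]
[[261, 220, 55, 47, 967], [273, 231, 11, 11, 92], [291, 240, 12, 12, 97]]
[[-0.5917 -0.8061]
 [-0.8061  0.5917]
 [ 0.      0.    ]]
[58.809940338134766, 67.33112335205078] 53.79374313354492 -0.011907993103379207 0.0006456157290844981 -126.27935241863317
```

Plate still held firmly, aligned with the tool to 0.1°. I'll approach the stand lengthwise from the robot side.

Emit:
{"fn": "step_arm", "kwargs": {"plan": [[-1.5, 1, 0, -0.5, 5], [-3.5, 2.6, 0, -1, 5], [-5.5, 4.1, 1, -1.6, 5], [-7, 5.2, 3, -1.6, 5], [-7, 5.2, 6, -1.6, 5], [-7, 5.2, 9, -1.6, 5], [-7, 5.2, 10.4, -1.6, 5], [-7, 5.2, 10.4, -1.6, 5], [-7, 5.2, 10.4, -1.6, 5]]}}

```text
time_s: 30.92
tool_pos: [0.3994, -0.2131, 0.0561]
eef_rot: [[-0.568, -0.823, 0.002], [-0.823, 0.568, -0.001], [-0.0, -0.002, -1.0]]
wrist_force: [-0.4, 0.7, -1.2]
gripper_width: 0.681
finger_force: 53.7
```

```bash
python3 - <<'E'
from h import *
np.set_printoptions(precision=4,suppress=True)
s=arm.observe();p=s['tool_pos'];R=s['eef_rot'];print(p,s['wrist_force'],np.degrees(np.arctan2(-R[1,0],-R[0,0])))
u=-R[:2,0]
ct,it=grab('top','t5.png');hsv=cv2.cvtColor(it,cv2.COLOR_RGB2HSV)
m=cv2.inRange(hsv,(100,120,60),(125,255,255));m[:,:200]=0;m[:,395:]=0;m[:150]=0;m[300:]=0
h=plate_px(it,(200,395,150,300))
for z in(.09,.1,.11):
    P=np.array([onz(ct,*q,z)[:2] for q in h])-p[:2]
    print(z,'far',(P@u).max(),'v',(P@[-u[1],u[0]]).min(),(P@[-u[1],u[0]]).max(),plate(ct,h,z))
bt=[b for b in blobs(it,(205,270,228,268),70)];print(bt)
t=np.array([.4325,-.1629])-p[:2];print('to final',R[:2,:2].T@t*100)
E
```

```text
[ 0.3994 -0.2131  0.0561] [-0.3599  0.6878 -1.1558] 55.355487209332985
0.09 far 0.12972358927398336 v -0.030312424464689982 0.02964712782332415 (array([ 449.9017, -140.5555]), [59.96043014526367, 82.44140625], 55.14248275756836)
0.1 far 0.12875789385837905 v -0.02946379605202037 0.02983128048918855 (array([ 449.1882, -140.6796]), [59.29595947265625, 81.52777099609375], 55.1424674987793)
0.11 far 0.12779219844277467 v -0.02861516763935074 0.03001543315505299 (array([ 448.4747, -140.8038]), [58.631439208984375, 80.61415100097656], 55.1424674987793)
[((np.float64(218.78181818181818), np.float64(240.65454545454546)), np.int32(55))]
to final [-6.0123  0.1277]
```

Emit:
{"fn": "step_arm", "kwargs": {"plan": [[-1, 0, 0, 0, 5], [-2.5, 0.1, 0, 0, 5], [-3.5, 0.1, 0.6, 0, 5], [-3.5, 0.1, 1.5, 0, 5], [-3.7, 0.1, 2, 0, 5], [-4.5, 0.1, 2, 0, 5], [-5.4, 0.1, 2, 0, 5], [-6, 0.1, 2, 0, 5], [-6, 0.1, 2.2, 0, 5], [-6, 0.1, 2.2, 0, 5]]}}

```text
time_s: 32.22
tool_pos: [0.4316, -0.1626, 0.0329]
eef_rot: [[-0.568, -0.823, -0.0], [-0.823, 0.568, -0.0], [0.0, 0.0, -1.0]]
wrist_force: [-0.1, 0.0, -0.2]
gripper_width: 0.677
finger_force: 53.7
```

```bash
python3 - <<'E'
from h import *
np.set_printoptions(precision=4,suppress=True)
s=arm.observe();p=s['tool_pos'];R=s['eef_rot'];print(p,s['wrist_force'],np.degrees(np.arctan2(-R[1,0],-R[0,0])))
u=-R[:2,0]
ct,it=grab('top','t6.png')
h=plate_px(it,(190,290,190,290));z=p[2]+.0495
P=np.array([onz(ct,*q,z)[:2] for q in h])-np.array([.4628,-.1191])
print('far',(P@u).max(),'v',(P@[-u[1],u[0]]).min(),(P@[-u[1],u[0]]).max(),plate(ct,h,z))
t=np.array([.4325,-.1629])-p[:2];print('to final',R[:2,:2].T@t*100)
E
```

```text
[ 0.4316 -0.1626  0.0329] [-0.1075  0.0313 -0.2162] 55.35845399434656
far 0.07380560178750556 v -0.028353617331544886 0.029684952315632514 (array([493.9023, -73.0445]), [35.26151657104492, 57.538978576660156], 143.8971405029297)
to final [-0.0251 -0.0872]
```

Position is within 1 mm. Lowering.

Emit:
{"fn": "step_arm", "kwargs": {"plan": [[0, -0.1, 0.2, 0, 5], [0, -0.1, 0.4, 0, 5], [0, -0.1, 0.6, 0, 5], [0, -0.1, 0.7, 0, 5], [0, -0.1, 0.7, 0, 5]]}}

```text
time_s: 32.9
tool_pos: [0.4324, -0.1632, 0.0259]
eef_rot: [[-0.569, -0.823, -0.0], [-0.823, 0.569, 0.0], [0.0, 0.0, -1.0]]
wrist_force: [-1.1, 0.1, -1.2]
gripper_width: 0.677
finger_force: 53.7
```

Emit:
{"fn": "step_arm", "kwargs": {"plan": [[0, 0, 0.05, 0, 5], [0, 0, 0.1, 0, 5], [0, 0, 0.1, 0, 5]]}}

```text
time_s: 33.28
tool_pos: [0.4326, -0.1632, 0.025]
eef_rot: [[-0.569, -0.823, -0.0], [-0.823, 0.569, 0.0], [-0.0, 0.0, -1.0]]
wrist_force: [-0.6, 0.5, -0.5]
gripper_width: 0.68
finger_force: 53.7
```

Emit:
{"fn": "step_arm", "kwargs": {"plan": [[0, 0, 0.05, 0, 5], [0, 0, 0.1, 0, 5], [0, 0, 0.1, 0, 5]]}}

```text
time_s: 33.65
tool_pos: [0.4326, -0.1633, 0.024]
eef_rot: [[-0.569, -0.823, 0.0], [-0.823, 0.569, 0.0], [-0.0, -0.0, -1.0]]
wrist_force: [-0.6, 0.1, -0.5]
gripper_width: 0.68
finger_force: 53.8
```

Emit:
{"fn": "step_arm", "kwargs": {"plan": [[0, 0, 0.05, 0, 5], [0, 0, 0.05, 0, 5], [0, 0, 0.05, 0, 5]]}}

```text
time_s: 34.02
tool_pos: [0.4329, -0.1634, 0.0238]
eef_rot: [[-0.569, -0.823, 0.001], [-0.823, 0.569, -0.0], [-0.0, -0.001, -1.0]]
wrist_force: [0.5, 0.9, 3.2]
gripper_width: 0.677
finger_force: 54.0
```

Emit:
{"fn": "step_arm", "kwargs": {"plan": [[0, 0, 0.05, 0, 5], [0, 0, 0.05, 0, 5], [0, 0, 0.05, 0, 5]]}}

```text
time_s: 34.4
tool_pos: [0.4332, -0.1636, 0.0238]
eef_rot: [[-0.569, -0.823, 0.001], [-0.823, 0.569, -0.001], [-0.0, -0.001, -1.0]]
wrist_force: [-1.1, 1.1, 6.8]
gripper_width: 0.675
finger_force: 54.3
```

Emit:
{"fn": "step_arm", "kwargs": {"plan": [[0, 0, 0.05, 0, 5], [0, 0, 0.05, 0, 5], [0, 0, 0.05, 0, 5]]}}

```text
time_s: 34.78
tool_pos: [0.4335, -0.1638, 0.0238]
eef_rot: [[-0.569, -0.823, 0.002], [-0.823, 0.569, -0.001], [-0.0, -0.002, -1.0]]
wrist_force: [-2.4, 0.6, 8.5]
gripper_width: 0.678
finger_force: 54.5
```

Contact at the expected height. I'll ease the pressure and then release.

Emit:
{"fn": "step_arm", "kwargs": {"plan": [[0, 0, -0.1, 0, 5], [0, 0, -0.1, 0, 5], [0, 0, -0.1, 0, 6.1], [0, 0, -0.1, 0, 6.4], [0, 0, -0.1, 0, 7], [0, 0, -0.1, 0, 7.6], [0, 0, -0.1, 0, 7.8], [0, 0, -0.1, 0, 7.8]]}}

```text
time_s: 35.78
tool_pos: [0.4326, -0.1633, 0.0235]
eef_rot: [[-0.569, -0.823, 0.0], [-0.823, 0.569, -0.0], [0.0, -0.0, -1.0]]
wrist_force: [-0.4, -0.7, -0.3]
gripper_width: 0.916
finger_force: 0.0
```

```bash
cat > f.py <<'E'
from h import *
np.set_printoptions(precision=4,suppress=True)
s=arm.observe();p=s['tool_pos'];print(p,s['wrist_force'],s['gripper_width'])
u=np.array([.5693,.8221]);v=np.array([-u[1],u[0]]);C=np.array([.4628,-.1191])
for n,roi in(('wrist',(60,440,20,384)),('top',(190,290,190,290))):
    ci,im=grab(n,'f_%s_%d.png'%(n,s['time_s']*100));h=plate_px(im,roi)
    P=np.array([onz(ci,*q,.073)[:2] for q in h])-C
    print(n,'u',(P@u).min(),(P@u).max(),'v',(P@v).min(),(P@v).max(),plate(ci,h,.073))
E
python3 f.py
```

```text
[ 0.4326 -0.1633  0.0235] [-0.3957 -0.6836 -0.2555] 0.9156557387188594
wrist u -0.07467045829826734 -0.006436737500474911 v -0.030776296186685988 0.028324495739337742 (array([ 440.7596, -153.1002]), [58.761085510253906, 68.46308898925781], 54.968711853027344)
top u 0.03829520948702543 0.07417977695739572 v -0.029836762214110173 0.028541170850908185 (array([495.1655, -73.8031]), [35.68667221069336, 58.034202575683594], 143.88309478759766)
```

Released, centred within 1 mm. Retreating straight up, then away.

Emit:
{"fn": "step_arm", "kwargs": {"plan": [[0, 0, -0.6, 0, 7.8], [0, 0, -2, 0, 7.8], [0, 0, -5, 0, 7.8], [0, 0, -9, 0, 7.8], [0, 0, -13, 0, 7.8], [3, 0, -16, 0, 7.8], [7, 0, -18, 0, 7.8], [10, 0, -18, 0, 7.8], [10, 0, -18, 0, 7.8]]}}

```text
time_s: 37.0
tool_pos: [0.3754, -0.2469, 0.205]
eef_rot: [[-0.571, -0.821, 0.002], [-0.821, 0.571, -0.002], [0.0, -0.002, -1.0]]
wrist_force: [0.3, 0.9, 0.5]
gripper_width: 0.91
finger_force: 0.0
```

```bash
cat >> f.py <<'E'
bo=cv2.imread('pics/top0.png').astype(int);n=cv2.cvtColor(im,cv2.COLOR_RGB2BGR).astype(int)
d=(np.abs(bo-n).sum(2)>120).astype(np.uint8)
k,_,st,_=cv2.connectedComponentsWithStats(cv2.morphologyEx(d,cv2.MORPH_OPEN,np.ones((2,2))));print([r.tolist() for r in st[1:] if r[4]>25])
c0,i0=grab('scene');
E
python3 f.py
```

```text
[ 0.3754 -0.2469  0.205 ] [0.2938 0.9379 0.5452] 0.9098010341290975
wrist u -0.07356153333436861 0.0576607364408001 v -0.030762064581404652 0.02819333859709133 (array([ 459.2112, -126.3401]), [57.997554779052734, 131.67352294921875], 54.758636474609375)
top u -0.07414790697792346 0.07417977695739572 v -0.029836762214110173 0.02971829014403929 (array([ 462.8253, -119.1127]), [58.8028678894043, 147.96499633789062], 54.875797271728516)
[[270, 211, 144, 146, 4834], [205, 227, 62, 45, 1296], [360, 266, 22, 20, 325], [310, 292, 15, 14, 105], [317, 307, 43, 43, 608], [260, 332, 9, 12, 28], [471, 334, 41, 37, 883], [315, 343, 18, 18, 194], [285, 345, 13, 39, 83], [423, 344, 26, 11, 71], [195, 346, 86, 38, 881]]
```

```bash
python3 -c "
from workcell import arm
print(arm.sign_off())"
```

```text
the job is handed in; nothing more can be done
None
```

I slid the plate about 49 mm out over the slab's left edge, gripped it across that end, lifted it, and laid it centred (within about 1 mm) and lengthwise on the stand head, then let go. The job is handed in at about 37 s, but I did not separately confirm that the jar stayed put: its area changed in the last top-view comparison, possibly just the arm covering it.

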